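# Unhook the tape roll and put it in its cradle

### The job

Take the yellow masking tape roll off its hook on the little hook stand: lift it past the upturned tip before drawing it out towards the front. Then lower it upright into the orange cradle, between its two walls, before letting go. Leave the black printed ring hanging on the other hook and do not drop the tape on the table.

Things in the scene. Friction and masses are not known exactly. Their poses are not given: they have to be found in the camera images.
- tape_roll: Loose yellow tape roll, 100 mm diameter, 24 mm wide, 79 mm hole, 10 mm wall, hung upright on either hook. Origin: centre of its rear face; z: its level axle line, out through the front face (roll middle 12 mm along z). Pinch its top edge from above, fingers closing along z in front of and behind it, tips about 13 mm below its top (beyond 19 mm they meet the hook bar); open some 60 mm to fit.
- hook_stand: Fixed stand, two posts with a hook each at y = -100, +100 mm. Origin on the table below the hang line; draw things out along -x. Bar 6 mm thick, axis 188 mm up, from post face x = +66 mm to x = -68 mm, then up to a tip 228 mm up. Things hang at x = 0 on a black sleeve, 24 mm diameter, top 200 mm up. Raised 28 to 55 mm (best 41) the roll passes the tip; free with its middle beyond x = -85 mm.
- tape_cradle: Fixed orange cradle, base 80 x 120 mm. Origin: centre of its underside, on the table. Two walls along y, 100 mm long, 32 mm apart in x, upright to 40 mm, flared to 65 mm apart at 54 mm height. The roll stands between them, axle line along cradle x (either way round), on two cross bars at y = -30, +30 mm; its middle then is over the origin, 60 mm above the table (top 110 mm).
- black_ring: Black printed ring, about 175 mm outside diameter, 34 mm wide, wall about 16 mm, hanging loose on the other hook. Origin on its axis in its rear face, z axis along its axis. It stays where it hangs.
Mind the look-alikes: they are no part of the job. There is more than one size of the tape_cradle; the one meant has the size given above.

How it is judged:
On the way, in this order (a step that is already met when the one before it is completed fails the run):
1. the tape roll, held by the fingers, is off the hook and in front of its tip (x of tape_roll in the frame of hook_stand below -0.085 m and contact force between tape_roll and the fingers above 0.3 N), for 0.1 s.
2. the roll, still held, has been lowered into the cradle (x of tape_roll in the frame of tape_cradle between -0.032 and 0.032 m and y of tape_roll in the frame of tape_cradle between -0.02 and 0.02 m and z of tape_roll in the frame of tape_cradle between 0.045 and 0.078 m and angle between the z axis of tape_roll and the x axis of tape_cradle, either way round below 0.35 rad and contact force between tape_roll and the fingers above 0.3 N), for 0.1 s.
At the end, for the whole second after the job is handed in: The tape roll stands at rest down in the cradle between its walls, released: its axle line within 20 degrees of the cradle's x, its origin within 32 mm of the cradle's centre in x and 20 mm in y and 45 to 78 mm above the table; the black ring still hangs on its hook within 50 mm of where it was (x of tape_roll in the frame of tape_cradle between -0.032 and 0.032 m and y of tape_roll in the frame of tape_cradle between -0.02 and 0.02 m and z of tape_roll in the frame of tape_cradle between 0.045 and 0.078 m and angle between the z axis of tape_roll and the x axis of tape_cradle, either way round below 0.35 rad and linear speed of tape_roll below 0.03 m/s and height (world z) of black_ring above 0.11 m and distance of black_ring from where it was at the start of the episode below 0.05 m); the robot touches nothing.
It fails at once if the tape roll falls flat onto the table or off it (height (world z) of tape_roll below 0.03 m).
It fails at once if the black ring is moved more than 50 mm or knocked off its hook (distance of black_ring from where it was at the start of the episode above 0.05 m).
It also fails if it takes over 48 s, if anything falls off the work surface, if the arm or the gripper's body presses on something with over 40 N, if the wrist force passes 120 N, or if a joint passes its speed limit or range.

### The arm

A 6-joint arm with a two-finger parallel gripper is mounted at the origin on a cart in front of the work surface, level with it; the furniture and walls round the work are solid. World frame = base frame: x ahead of the robot, y to its left, z up, the work surface at z = 0. Lengths are in m, angles in rad, forces in N, time in s.
With the tool pointing down it reaches from about 0.4 to 0.925 m from the base axis. Payload 12.5 kg.
Tool frame: the origin (TCP) lies midway between the tips of the shut fingers; the grasp point (between the pads) lies arm.grasp_offset behind it (arm.grasp_offset is the distance from the TCP to the grasp point, in m); z points along the fingers, y is the line along which they close (so a half turn about z gives the same grasp; the last joint's range is limited). The gripper opens to 95 mm and grips with 3 to 60 N. Pads are 20 mm wide; open, the fingers measure 119 mm over their backs; the gripper's body (75 mm by 180 mm) begins 59 mm behind the grasp point.
Start: joints at [1.204, 0.491, 1.559, -0, 1.092, -0.106], TCP at [0.161, 0.604, 0.176] pointing down, gripper open.
Joint ranges: [-3.1, 3.1], [-0.84, 2.19], [0.05, 2.79], [-1.13, 4.28], [0.06, 2.93], [-2.69, 2.69]. Speed limits (rad/s): [2.22, 2.22, 2.79, 3.14, 3.14, 3.14].

### API

Orientations are given as a rotation vector (axis times angle).
In Python, from workcell import arm gives the robot as it stands. Calls block until the motion is done:
- arm.move_to(position, orientation): joint-space move of the TCP to a pose.
- arm.move_l(position, attitude=None, v=0.15): straight line of the TCP; attitude=None keeps the orientation; v is the mean speed in m/s.
- arm.movej(angles): joint-space move.
- arm.gripper_to(opening, newtons=None): opening from 0.0 (shut) to 1.0 (fully open); newtons is the grip in N (None keeps the last); returns when the fingers have stopped.
- arm.pause(seconds).
- arm.inverse_kinematics(position, orientation): joint angles nearest the present ones, or None.
- arm.grab_frame(name): name is "scene" or "top" or "wrist"; returns (picture, depth): 384x512x3 uint8, blue, green, red; 384x512 float32, m along the optical axis (not along the pixel's ray), 0 where there is no reading.
- arm.camera_params(name): a dict with "mtx" (3x3 intrinsics, pixels), "extrinsics" (4x4, takes a point from camera to world coordinates). Camera axes: x right, y down, z forward; pixel columns grow to the right and rows downward; lengths in m; the calibration is good to about 2 mm. A picture is of the moment at which its call begins: read the wrist's pose just before it. camera_params takes no time and is no camera call; for the wrist camera it gives the pose at the moment of the call.
A pose or a line that the arm cannot do raises arm.PlanningError and nothing moves.
- arm.hand_in(): hands the job in; it is judged then, once.
Readings, each from a call of its own:
- arm.current_time(): time.
- arm.current_q(): joint angles.
- arm.current_joint_velocities(): joint speeds.
- arm.current_joint_torque(): joint torques, N m.
- arm.current_tcp_pos(): TCP position.
- arm.current_tool_rot(): TCP orientation.
- arm.current_wrist_force(): force on the tool from outside, world axes, zero at the start.
- arm.current_wrist_torque(): the same for the moment, N m.
- arm.current_gripper_width(): opening from 0.0 (shut) to 1.0 (fully open).
- arm.current_grasp_force(): force on a finger pad.
Only numpy, scipy, OpenCV 4.12 (cv2) and the standard library are available. Lean on these libraries where they do the work, as an engineer would, in place of code of your own. Each camera call takes 0.05 s, during which the arm holds its last target. There are 200 camera calls.

## Working session

There is one attempt and no reset: what is moved stays moved. The work goes in short steps, each a Python script; the robot and the scene stay as the last script left them, time stands still between calls to the robot, and variables do not carry over. Pictures are saved under pics/ and viewed, at most 10 in all, crops included, and the job is handed in when it is done.

```bash
mkdir -p pics; cat > h.py <<'E'
from workcell import arm
import numpy as np, cv2
def cloud(n):
    P=arm.camera_params(n); im,d=arm.grab_frame(n)
    K=np.array(P["mtx"]);T=np.array(P["extrinsics"])
    v,u=np.mgrid[:d.shape[0],:d.shape[1]]
    c=np.stack([(u-K[0,2])/K[0,0]*d,(v-K[1,2])/K[1,1]*d,d],-1)
    w=c@T[:3,:3].T+T[:3,3]; w[d<=0]=np.nan
    return im,w
E
python3 - <<'E'
from h import *
for n in("scene","top"):
    im,w=cloud(n); cv2.imwrite(f"pics/{n}.png",im); np.savez(f"{n}.npz",im=im,w=w)
    print(np.array(arm.camera_params(n)["extrinsics"]).round(3))
print(arm.grasp_offset,arm.current_time(),arm.current_tool_rot())
E
```

```text
[[ 0.855 -0.291  0.429 -0.08 ]
 [-0.518 -0.478  0.709 -1.219]
 [-0.002 -0.829 -0.559  0.938]
 [ 0.     0.     0.     1.   ]]
[[ 0.003 -0.983  0.183  0.263]
 [-1.    -0.007 -0.021 -0.143]
 [ 0.022 -0.182 -0.983  1.599]
 [ 0.     0.     0.     1.   ]]
0.0188 0.1 [-4.08510797e-01 -3.11469877e+00  1.47000536e-03]
```

View pics/scene.png

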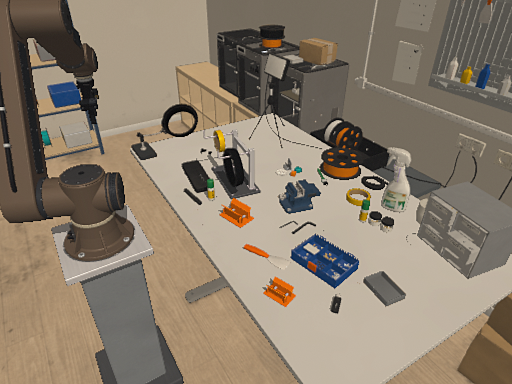

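View pics/top.png

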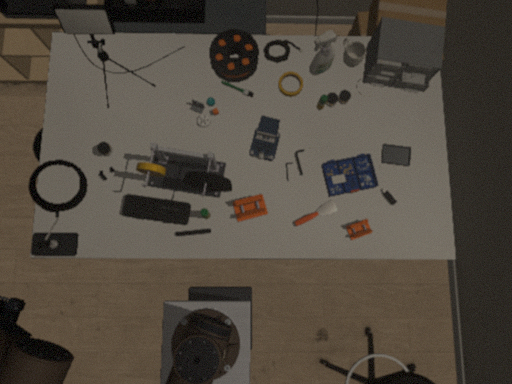

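The roll hangs on the stand at scene (220,140) / top (152,169), with the black ring on the other hook at top (207,182). The yellow ring lying at top (290,83) is a look-alike. There are two orange cradles, at top (250,207) and top (358,229). The first looks larger, so I'll measure both.

```bash
python3 - <<'E'
from h import *
Z=np.load("top.npz");im,w=Z["im"],Z["w"];S=np.load("scene.npz");si,sw=S["im"],S["w"]
for nm,i,W in(("top",im,w),("scene",si,sw)):
    hsv=cv2.cvtColor(i,cv2.COLOR_BGR2HSV)
    for c,(a,b) in dict(orange=(3,14),yellow=(18,32)).items():
        m=(cv2.inRange(hsv,(a,130,70),(b,255,255)))
        n,l,st,ce=cv2.connectedComponentsWithStats(m,connectivity=8)
        for k in range(1,n):
            if st[k,4]<40: continue
            p=W[l==k];p=p[np.isfinite(p[:,2])]
            if len(p)<20 or p[:,0].max()>1.2: continue
            r=cv2.minAreaRect(p[:,:2].astype(np.float32))
            print(nm,c,ce[k].round(),len(p),"min",np.percentile(p,2,axis=0).round(3),"max",np.percentile(p,98,axis=0).round(3),"rect",np.round(r[0],3),np.round(r[1],3),round(r[2],1))
# stand: points in region
a=cv2.resize(im[130:235,110:275],None,fx=4,fy=4,interpolation=cv2.INTER_CUBIC)
b=cv2.resize(si[115:235,175:300],None,fx=3,fy=3,interpolation=cv2.INTER_CUBIC)
o=np.zeros((600,800,3),np.uint8);
a=cv2.resize(a,(424,270));b=cv2.resize(b,(375,360));c=cv2.resize(si[270:310,255:305],(375,240));d=cv2.resize(im[210:245,340:378],(424,300))
o[:270,:424]=a;o[:360,425:]=b;o[360:,425:]=c;o[300:,:424]=d
cv2.imwrite("pics/crop.png",o)
E
```

```text
top orange [245.  61.] 40 min [ 1.059 -0.148  0.055] max [ 1.088 -0.124  0.069] rect [ 1.073 -0.136] [0.03  0.024] 0.2
top orange [250. 207.] 579 min [ 0.454 -0.216 -0.   ] max [ 0.535 -0.102  0.058] rect [ 0.498 -0.158] [0.077 0.118] 12.9
top orange [306. 218.] 119 min [ 0.435 -0.414  0.003] max [ 0.48  -0.333  0.02 ] rect [ 0.459 -0.373] [0.02  0.096] 26.0
top orange [359. 229.] 280 min [ 0.384 -0.611 -0.002] max [ 0.445 -0.532  0.041] rect [ 0.417 -0.573] [0.055 0.086] 18.0
top yellow [290.  84.] 155 min [ 0.955 -0.365  0.014] max [ 1.048 -0.273  0.03 ] rect [ 1.001 -0.318] [0.095 0.097] 54.4
top yellow [152. 167.] 192 min [0.592 0.143 0.153] max [0.619 0.221 0.213] rect [0.609 0.183] [0.083 0.025] 80.5
scene orange [336. 170.] 152 min [ 1.025 -0.173  0.006] max [ 1.152 -0.055  0.057] rect [ 1.089 -0.128] [0.103 0.171] 57.2
scene orange [237. 213.] 537 min [ 0.454 -0.217  0.004] max [ 0.538 -0.109  0.058] rect [ 0.49  -0.147] [0.077 0.154] 18.4
scene orange [256. 250.] 142 min [ 0.431 -0.417  0.005] max [ 0.478 -0.335  0.02 ] rect [ 0.456 -0.375] [0.023 0.097] 25.4
scene orange [312. 266.] 59 min [ 0.553 -0.571  0.021] max [ 0.564 -0.538  0.048] rect [ 0.559 -0.554] [0.009 0.034] 9.5
scene orange [280. 292.] 500 min [ 0.384 -0.616  0.002] max [ 0.449 -0.535  0.042] rect [ 0.42  -0.572] [0.066 0.086] 22.8
scene yellow [220. 140.] 130 min [0.588 0.138 0.129] max [0.616 0.225 0.213] rect [0.631 0.231] [0.379 0.044] 63.1
scene yellow [357. 197.] 160 min [ 0.906 -0.427  0.003] max [ 1.047 -0.275  0.087] rect [ 0.98  -0.362] [0.199 0.096] 66.2
scene yellow [211. 194.] 46 min [ 0.454 -0.007  0.012] max [0.478 0.01  0.052] rect [0.464 0.002] [0.019 0.028] 61.8
scene yellow [363. 216.] 56 min [ 0.894 -0.451  0.014] max [ 0.918 -0.435  0.051] rect [ 0.905 -0.446] [0.015 0.028] 59.6
```

View pics/crop.png

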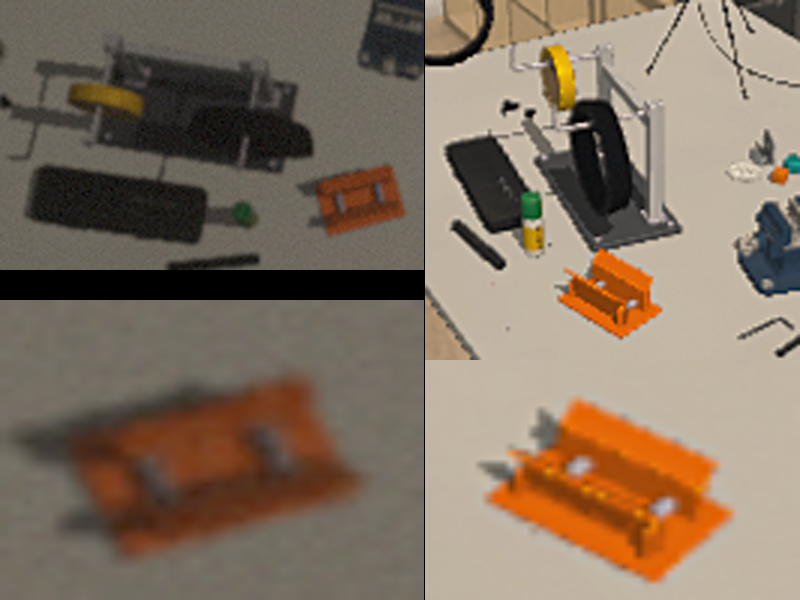

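The cradle at top (250,207) measures 77x118 mm and is 58 mm high, so it is the one meant. The one at (358,229) is only about 60x86 mm and 41 mm high. In the crop the roll hangs on the left hook, with the tip towards the robot. Next I'll measure the stand yaw and post height, then look with the wrist camera from above.

```bash
cat >> h.py <<'E'
from scipy.spatial.transform import Rotation as R
def ori(yaw):  # tool z down, tool y along (cos yaw, sin yaw)
    c,s=np.cos(yaw),np.sin(yaw)
    y=np.array([c,s,0]);z=np.array([0,0,-1.]);x=np.cross(y,z)
    return R.from_matrix(np.stack([x,y,z],1)).as_rotvec()
E
python3 - <<'E'
from h import *
for n in("top","scene"):
    w=np.load(n+".npz")["w"].reshape(-1,3)
    m=(w[:,0]>.5)&(w[:,0]<.8)&(w[:,1]>-.1)&(w[:,1]<.35)
    b=w[m]; t=b[b[:,2]>.222]
    print(n,len(t)); print(t[np.argsort(t[:,0])][::max(1,len(t)//25)].round(3).tolist())
    p=b[(b[:,2]>.004)&(b[:,2]<.02)&(b[:,0]>.55)]
    r=cv2.minAreaRect(p[:,:2].astype(np.float32)); print(r)
for a in(-.166,-.166+np.pi):
    print(arm.inverse_kinematics([.6,.18,.36],ori(a)))
    print(arm.inverse_kinematics([.498,-.158,.2],ori(.225 if a<0 else .225+np.pi)))
print(np.array(arm.camera_params("wrist")["extrinsics"]).round(3),arm.camera_params("wrist")["mtx"])
E
```

```text
top 13
[[0.509, 0.002, 0.229], [0.51, 0.005, 0.226], [0.512, 0.005, 0.23], [0.513, 0.002, 0.226], [0.542, 0.201, 0.226], [0.544, 0.2, 0.23], [0.557, 0.004, 0.223], [0.561, 0.007, 0.225], [0.561, 0.004, 0.223], [0.564, 0.004, 0.223], [0.565, -0.009, 0.222], [0.568, 0.0, 0.224], [0.571, 0.007, 0.225]]
((0.6748551726341248, 0.1250680387020111), (0.44942259788513184, 0.24863654375076294), 89.87657928466797)
scene 14
[[0.505, -0.0, 0.225], [0.508, 0.005, 0.227], [0.51, 0.001, 0.223], [0.511, 0.002, 0.227], [0.537, 0.197, 0.226], [0.538, 0.198, 0.23], [0.553, -0.012, 0.222], [0.555, -0.017, 0.223], [0.555, -0.008, 0.224], [0.559, -0.002, 0.225], [0.56, -0.007, 0.222], [0.561, -0.005, 0.226], [0.568, -0.002, 0.222], [0.57, -0.006, 0.224]]
((0.6751844882965088, 0.12484580278396606), (0.44864538311958313, 0.2491932064294815), 89.86268615722656)
[ 1.86060519e-01  3.76988466e-01  1.26451177e+00 -4.44089210e-16
  1.50009242e+00  3.52060519e-01]
[-0.43369384  0.31966366  1.77677161  0.          1.04515738 -0.65869384]
None
[-0.43369384  0.31966366  1.77677161  0.          1.04515738  2.48289881]
[[ 0.257  0.929  0.265  0.087]
 [ 0.966 -0.247 -0.072  0.624]
 [-0.002  0.274 -0.962  0.385]
 [ 0.     0.     0.     1.   ]] [[340.80719376   0.         253.34981266]
 [  0.         340.80719376 187.81948545]
 [  0.           0.           1.        ]]
```

Tips at (0.510,0.004) and (0.541,0.199) are 198 mm apart as expected. That puts the stand yaw at about -0.157 rad, its origin at (0.593,0.091), and the tape hook's hang point at (0.608,0.189).

```bash
python3 - <<'E'
from h import *
p=arm.current_tcp_pos(); arm.move_l([p[0],p[1],.34],v=.3)
arm.move_to([.608,.186,.33],ori(-.157)); arm.gripper_to(.63); arm.pause(.2)
im,w=cloud("wrist"); cv2.imwrite("pics/w1.png",im); np.savez("w1.npz",im=im,w=w)
m=cv2.inRange(cv2.cvtColor(im,cv2.COLOR_BGR2HSV),(18,110,60),(32,255,255))>0
p=w[m];p=p[(p[:,2]>.1)&(p[:,2]<.23)]
print(len(p),np.percentile(p,[2,50,98],axis=0).round(4))
t=p[p[:,2]>.195]; r=cv2.minAreaRect(t[:,:2].astype(np.float32)); print(len(t),r)
print(p[:,2].max(),p[p[:,2]>p[:,2].max()-.003].mean(0))
print(arm.current_time(),arm.current_tcp_pos())
E
```

```text
2084 [[0.5946 0.1512 0.1733]
 [0.6096 0.2008 0.2058]
 [0.6243 0.2386 0.2117]]
1657 ((0.6081809401512146, 0.19064968824386597), (0.07542497664690018, 0.023293353617191315), 81.29049682617188)
0.21329047750899682 [0.6083664  0.19082936 0.21107711]
4.0167 [0.60801139 0.1859863  0.330005  ]
```

View pics/w1.png

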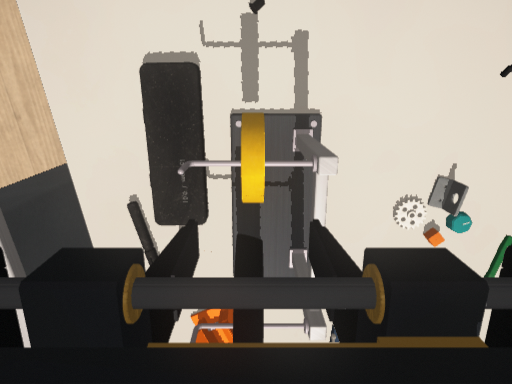

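The roll is yellow at about (253,158), with its middle at (0.608,0.1905), top at 0.211 and yaw -0.152. That agrees with the hang line. I'll take one unobstructed wrist look at the cradle before grasping.

```bash
python3 - <<'E'
from h import *
arm.move_to([.498,-.158,.33],ori(.225)); arm.pause(.15)
im,w=cloud("wrist"); cv2.imwrite("pics/w2.png",im)
m=cv2.inRange(cv2.cvtColor(im,cv2.COLOR_BGR2HSV),(3,130,60),(14,255,255))>0
n,l,st,ce=cv2.connectedComponentsWithStats(m.astype(np.uint8)); k=1+st[1:,4].argmax()
p=w[l==k];p=p[np.isfinite(p[:,2])&(p[:,2]<.07)&(np.hypot(p[:,0]-.498,p[:,1]+.158)<.1)]
for lo,hi in((-.01,.07),(.046,.07),(-.01,.012)):
    t=p[(p[:,2]>lo)&(p[:,2]<hi)]; print(len(t),cv2.minAreaRect(t[:,:2].astype(np.float32)),t[:,2].max())
arm.move_to([.608,.1905,.29],ori(-.154)); print(arm.current_time())
E
```

```text
3613 ((0.4981442391872406, -0.1591869592666626), (0.08034204691648483, 0.12284713238477707), 15.48757266998291) 0.057924048506458714
1259 ((0.49793705344200134, -0.15720336139202118), (0.06864843517541885, 0.09977584332227707), 15.427434921264648) 0.057924048506458714
1719 ((0.4981442391872406, -0.1591869592666626), (0.08034204691648483, 0.12284713238477707), 15.48757266998291) 0.011971487389877744
6.9417
```

View pics/w2.png

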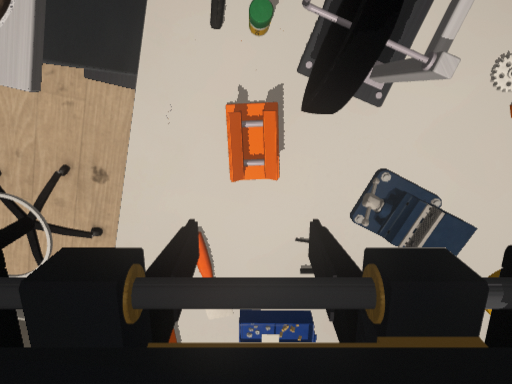

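The cradle at (253,142) measures 80x123 mm with a rim of 69x100 mm, which confirms it. Its centre is (0.498,-0.158) and its yaw is 0.27 rad. Next: grasp, lift, draw out.

```bash
python3 - <<'E'
from h import *
arm.move_l([.608,.1905,.1975],v=.12)
print(arm.current_tcp_pos(),arm.current_wrist_force())
print(arm.gripper_to(0.,30)); print(arm.current_gripper_width()*95,arm.current_grasp_force(),arm.current_wrist_force())
arm.move_l([.608,.1905,.2385],v=.1); print(arm.current_wrist_force(),arm.current_grasp_force())
a=-.154; d=.145
arm.move_l([.608-d*np.cos(a),.1905-d*np.sin(a),.2385],v=.12)
print(arm.current_tcp_pos(),arm.current_wrist_force(),arm.current_grasp_force(),arm.current_gripper_width()*95,arm.current_time())
im,w=cloud("wrist"); cv2.imwrite("pics/w3.png",im); np.savez("w3.npz",im=im,w=w)
m=cv2.inRange(cv2.cvtColor(im,cv2.COLOR_BGR2HSV),(18,110,60),(32,255,255))>0
p=w[m];p=p[(p[:,2]>.1)&(p[:,2]<.27)&(p[:,0]<.55)]
print(len(p),cv2.minAreaRect(p[:,:2].astype(np.float32)),p[:,2].max(),p[:,2].min())
E
```

```text
[0.60839026 0.19042312 0.19827267] [ 0.65382155  0.06822653 -0.13628615]
False
0.5055301939559393 0.0 [-0.08743362 -0.20507649 -1.39249006]
[-1.32508418 -0.69397236 -0.49038035] 0.0
[0.46520996 0.2126638  0.23837881] [ 0.04060101  0.4942857  -0.80540551] 0.0 0.5674292278733286 10.8583Traceback (most recent call last):
  File "<stdin>", line 12, in <module>
    return umr_maximum(a, axis, None, out, keepdims, initial, where)
ValueError: zero-size array to reduction operation maximum which has no identity
```

View pics/w3.png

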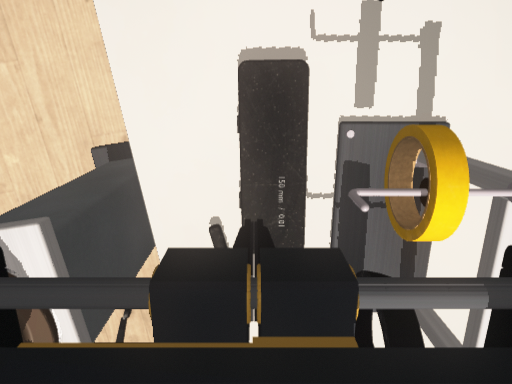

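The grasp missed: the fingers closed to 0.5 mm and the roll is still on the hook at (430,182). I'll re-measure the roll and check where the camera sees the fingertips.

```bash
python3 - <<'E'
from h import *
for f in("w1.npz","w3.npz"):
    Z=np.load(f);im,w=Z["im"],Z["w"]
    m=cv2.inRange(cv2.cvtColor(im,cv2.COLOR_BGR2HSV),(18,110,60),(32,255,255))>0
    m[235:]=0
    p=w[m];p=p[np.isfinite(p[:,2])]
    print(f,len(p),np.percentile(p,[1,50,99],axis=0).round(4).tolist())
    p=p[p[:,2]>.1]; q=p[p[:,2]>.195]; print(cv2.minAreaRect(q[:,:2].astype(np.float32)))
    # axis fit from outer surface: circle in (along-y, z) plane
    a=-.154; e=np.array([-np.sin(a),np.cos(a)]); q=p[p[:,2]>.2]
    y=q[:,:2]@e
    A=np.c_[y**2,y,np.ones(len(y))]; c=np.linalg.lstsq(A,q[:,2],rcond=None)[0]
    print("apex along",-c[1]/2/c[0],"z",c[2]-c[1]**2/4/c[0],"target along",np.array([.608,.1905])@e)
Z=np.load("w3.npz");w=Z["w"]
for r in range(200,345,8): print(r,w[r,[235,245,253,262,272]].round(3).tolist())
print("hook tip area",[w[r,c].round(3).tolist() for r,c in((185,350),(200,358),(207,365))])
im,wt=cloud("top"); hsv=cv2.cvtColor(im,cv2.COLOR_BGR2HSV)
m=cv2.inRange(hsv,(18,130,70),(32,255,255)); m[:, :110]=0;m[:,185:]=0;m[:140]=0;m[190:]=0
p=wt[m>0]; print("top",len(p),np.nanpercentile(p,[2,50,98],axis=0).round(3).tolist())
im,wt=cloud("scene"); cv2.imwrite("pics/s2.png",cv2.resize(im[60:240,130:370],None,fx=3.3,fy=3.3,interpolation=cv2.INTER_CUBIC))
E
```

```text
w1.npz 2170 [[0.5785, 0.0902, 0.012], [0.6092, 0.1991, 0.2053], [0.6253, 0.2395, 0.212]]
((0.6081809401512146, 0.19064968824386597), (0.07542497664690018, 0.023293353617191315), 81.29049682617188)
apex along 0.2818937835695739 z 0.21109677952825734 target along 0.2815078544352923
w3.npz 5043 [[0.5896, 0.148, 0.1145], [0.605, 0.2048, 0.2027], [0.625, 0.2404, 0.212]]
((0.6085561513900757, 0.19310803711414337), (0.07159463316202164, 0.025324685499072075), 81.5245361328125)
apex along 0.2820946126295634 z 0.21031442859302307 target along 0.2815078544352923
200 [[0.43, 0.149, -0.0], [0.446, 0.156, 0.026], [0.456, 0.154, 0.026], [0.468, 0.151, 0.024], [0.48, 0.15, 0.025]]
208 [[0.428, 0.138, -0.001], [0.444, 0.144, 0.025], [0.454, 0.142, 0.024], [0.466, 0.141, 0.026], [0.479, 0.139, 0.025]]
216 [[0.426, 0.126, 0.0], [0.442, 0.133, 0.025], [0.453, 0.131, 0.024], [0.464, 0.13, 0.025], [0.477, 0.128, 0.025]]
224 [[0.424, 0.114, -0.0], [0.463, 0.225, 0.286], [0.467, 0.223, 0.282], [0.472, 0.224, 0.285], [0.476, 0.117, 0.025]]
232 [[0.422, 0.103, 0.001], [0.463, 0.225, 0.296], [0.467, 0.223, 0.
[... 1180 characters left out ...]
, -0.031, 0.001], [0.472, 0.24, 0.379], [0.474, 0.239, 0.379]]
320 [[0.465, 0.239, 0.379], [0.467, 0.238, 0.379], [0.425, -0.046, 0.0], [0.471, 0.237, 0.378], [0.474, 0.237, 0.379]]
328 [[0.464, 0.236, 0.379], [0.467, 0.236, 0.379], [0.423, -0.06, -0.0], [0.471, 0.235, 0.379], [0.473, 0.235, 0.379]]
336 [[0.464, 0.234, 0.379], [0.467, 0.234, 0.38], [0.421, -0.074, 0.001], [0.471, 0.233, 0.379], [0.473, 0.232, 0.378]]
344 [[0.464, 0.234, 0.382], [0.467, 0.234, 0.382], [0.468, 0.234, 0.382], [0.47, 0.233, 0.381], [0.473, 0.233, 0.382]]
hook tip area [[0.585, 0.151, 0.014], [0.539, 0.203, 0.216], [0.541, 0.202, 0.228]]
top 206 [[0.592, 0.142, 0.123], [0.607, 0.174, 0.201], [0.62, 0.224, 0.214]]
```

View pics/s2.png

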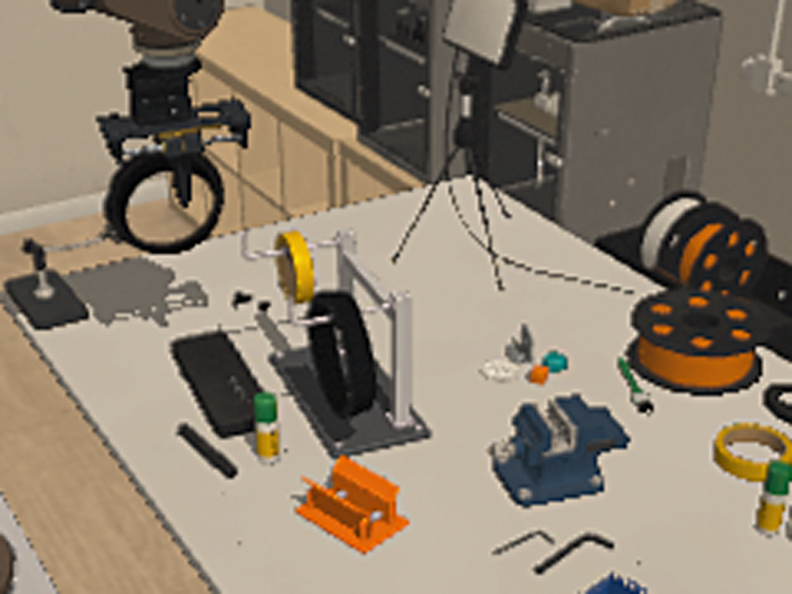

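The roll hasn't moved: middle (0.608,0.191), top 0.211. But the wrist depth shows the shut fingers ending at z≈0.28, while the reported TCP is 0.238. I'll cross-check that with the scene camera before trying again.

```bash
python3 - <<'E'
from h import *
t=arm.current_tcp_pos(); print(t,arm.current_tool_rot(),arm.current_q().round(4) if hasattr(arm.current_q(),'round') else arm.current_q())
im,w=cloud("scene")
m=(np.hypot(w[...,0]-t[0],w[...,1]-t[1])<.06)&(w[...,2]>.15)
v,u=np.where(m);p=w[m];o=np.argsort(p[:,2])
for k in o[:24]: print(u[k],v[k],p[k].round(3).tolist())
P=arm.camera_params("scene");K=np.array(P["mtx"]);T=np.linalg.inv(P["extrinsics"])
for z in(0,.02,.04): c=K@(T[:3,:3]@(t+[0,0,z])+T[:3,3]); print("TCP+",z,"px",c[:2]/c[2])
im2,w2=cloud("wrist"); q=w2[(np.hypot(w2[...,0]-t[0],w2[...,1]-t[1])<.025)&(w2[...,2]>.15)]
print("wrist low",q[np.argsort(q[:,2])][:5].round(3).tolist())
E
```

```text
[0.46506764 0.2126284  0.23829797] [-2.38600201e+00 -2.04355591e+00  3.94383682e-04] [ 0.2996  0.2654  1.7464 -0.      1.1301  0.4539]
185 122 [0.464, 0.21, 0.28]
186 122 [0.466, 0.205, 0.281]
184 121 [0.459, 0.208, 0.287]
185 121 [0.461, 0.202, 0.288]
187 120 [0.472, 0.205, 0.289]
186 121 [0.464, 0.197, 0.289]
183 119 [0.46, 0.22, 0.291]
185 120 [0.462, 0.204, 0.292]
184 120 [0.458, 0.205, 0.292]
187 119 [0.472, 0.204, 0.294]
186 120 [0.464, 0.196, 0.294]
186 119 [0.468, 0.205, 0.295]
185 119 [0.461, 0.201, 0.298]
186 118 [0.469, 0.208, 0.298]
187 118 [0.472, 0.204, 0.299]
184 119 [0.456, 0.199, 0.299]
185 118 [0.464, 0.206, 0.299]
183 118 [0.456, 0.209, 0.3]
182 116 [0.459, 0.225, 0.303]
184 118 [0.457, 0.201, 0.303]
187 117 [0.472, 0.202, 0.304]
186 117 [0.468, 0.203, 0.304]
184 117 [0.46, 0.206, 0.305]
185 117 [0.463, 0.203, 0.305]
TCP+ 0 px [186.0093301  130.74841564]
TCP+ 0.02 px [185.56376284 126.45967658]
TCP+ 0.04 px [185.11203429 122.11163301]
wrist low [[0.467, 0.222, 0.276], [0.468, 0.223, 0.277], [0.468, 0.222, 0.277], [0.469, 0.224, 0.277], [0.466, 0.223, 0.277]]
```

Both cameras agree: the real fingertips end about 39 mm short of the reported TCP (wrist 0.276, scene edge TCP+0.038), with no sideways offset. I'll check that this also holds for the open fingers, using w1, and then regrasp with a 39 mm tip correction.

```bash
echo 'D=.039  # real tips end this far short of the reported TCP' >> h.py
python3 - <<'E'
from h import *
w=np.load("w1.npz")["w"]; t=np.array([.608,.186,.33])
d=w-t; a=-.154; s=d[...,0]*np.cos(a)+d[...,1]*np.sin(a); l=-d[...,0]*np.sin(a)+d[...,1]*np.cos(a)
m=(abs(s)<.06)&(abs(l)<.03)&(d[...,2]>-.03)&(d[...,2]<.12)
for g in(m&(s<0),m&(s>0)):
    o=np.argsort(d[...,2][g])[:8]; print(np.c_[s[g][o],l[g][o],d[...,2][g][o]].round(4).tolist())
p=arm.current_tcp_pos()
arm.gripper_to(.63)
arm.move_l([p[0],p[1],.29],v=.2); arm.move_l([.608,.1905,.27],v=.2)
im,w=cloud("wrist"); t=arm.current_tcp_pos(); d=w-t
s=d[...,0]*np.cos(a)+d[...,1]*np.sin(a); l=-d[...,0]*np.sin(a)+d[...,1]*np.cos(a)
m=(abs(s)<.06)&(abs(l)<.03)&(d[...,2]>.0)&(d[...,2]<.12)
for g in(m&(s<0),m&(s>0)): print(np.sort(d[...,2][g])[:6].round(4))
print(arm.current_time())
E
```

```text
[[-0.0311, 0.01, 0.0382], [-0.0298, 0.002, 0.0385], [-0.0305, 0.0102, 0.0386], [-0.0299, 0.0103, 0.0389], [-0.0298, 0.0005, 0.039], [-0.0297, 0.0018, 0.0393], [-0.034, 0.0116, 0.0393], [-0.0298, -0.0011, 0.0395]]
[[0.0311, 0.01, 0.0385], [0.0321, 0.0112, 0.0386], [0.0304, 0.0008, 0.0387], [0.0304, 0.0002, 0.0387], [0.0303, 0.0015, 0.039], [0.0304, 0.0102, 0.0391], [0.0315, 0.0097, 0.0391], [0.0325, 0.0114, 0.0392]]
[0.0375 0.0378 0.0387 0.0387 0.0387 0.0389]
[0.0384 0.0385 0.0385 0.0385 0.0386 0.0388]
13.5417
```

The offset is 38.5 mm on both open fingers. Now grasp and lift, then check before drawing out.

```bash
sed -i 's/^D=.039/D=.0385/' h.py; python3 - <<'E'
from h import *
arm.move_l([.608,.1905,.1975-D],v=.1)
print(arm.current_tcp_pos(),arm.current_wrist_force())
arm.gripper_to(0.,30); print(arm.current_gripper_width()*95,arm.current_grasp_force(),arm.current_wrist_force())
if arm.current_gripper_width()*95>18 and arm.current_grasp_force()>3:
    arm.move_l([.608,.1905,.2385-D],v=.1); arm.pause(.2); print("up",arm.current_wrist_force(),arm.current_grasp_force(),arm.current_gripper_width()*95)
im,w=cloud("wrist"); cv2.imwrite("pics/w4.png",im)
m=cv2.inRange(cv2.cvtColor(im,cv2.COLOR_BGR2HSV),(18,110,60),(32,255,255))>0; m[240:]=0
p=w[m];p=p[(p[:,2]>.1)];print(len(p),np.percentile(p,[1,50,99],axis=0).round(4).tolist(),cv2.minAreaRect(p[:,:2].astype(np.float32)))
print(arm.current_time())
E
```

```text
[0.60829106 0.19057881 0.15966182] [-0.22794533 -0.45137405  0.33796759]
23.03213783298785 29.996987767517567 [-0.02770736 -1.61711471  0.58138702]
up [ 0.14030645  0.52736722 -1.5009678 ] 29.996412891632644 23.281306608103705
4621 [[0.5988, 0.1959, 0.205], [0.6124, 0.2189, 0.2423], [0.6255, 0.2406, 0.2516]] ((0.6102254390716553, 0.2169455736875534), (0.047964319586753845, 0.028538778424263), 81.87580871582031)
16.2917
```

View pics/w4.png

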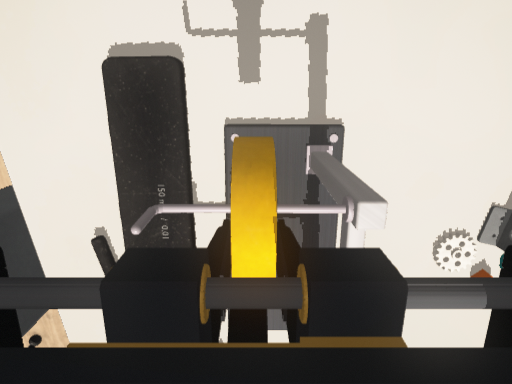

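The roll (yellow, around (253,205)) is held at 23 mm with 30 N and hangs upright. Now draw it out, go up and over, and lower it into the cradle.

```bash
python3 - <<'E'
from h import *
a=-.154; d=.145; x,y=.608-d*np.cos(a),.1905-d*np.sin(a)
arm.move_l([x,y,.2385-D],v=.12); print(arm.current_grasp_force(),arm.current_gripper_width()*95,arm.current_wrist_force())
arm.pause(.2)
arm.move_l([x,y,.365-D],v=.2)
arm.move_l([.498,-.158,.365-D],ori(.27),v=.2)
arm.move_l([.498,-.158,.19-D],v=.15); arm.pause(.1)
print(arm.current_grasp_force(),arm.current_gripper_width()*95,arm.current_wrist_force(),arm.current_time())
im,w=cloud("wrist"); cv2.imwrite("pics/w5.png",im)
m=cv2.inRange(cv2.cvtColor(im,cv2.COLOR_BGR2HSV),(18,110,60),(32,255,255))>0; m[240:]=0
p=w[m];p=p[(p[:,2]>.06)&(np.hypot(p[:,0]-.498,p[:,1]+.158)<.08)];print(len(p),np.percentile(p,[1,50,99],axis=0).round(4).tolist(),cv2.minAreaRect(p[:,:2].astype(np.float32)))
E
```

```text
29.996213097620057 22.88804978650007 [ 0.23826759 -0.98308859 -0.50423425]
29.99625408949214 22.867545720403754 [-0.34846353 -0.54794899 -0.53926316] 22.0583
4542 [[0.4762, -0.1535, 0.1586], [0.4907, -0.1305, 0.1954], [0.5057, -0.1084, 0.2046]] ((0.4905916452407837, -0.13152118027210236), (0.02379135601222515, 0.045612361282110214), 15.141204833984375)
```

View pics/w5.png

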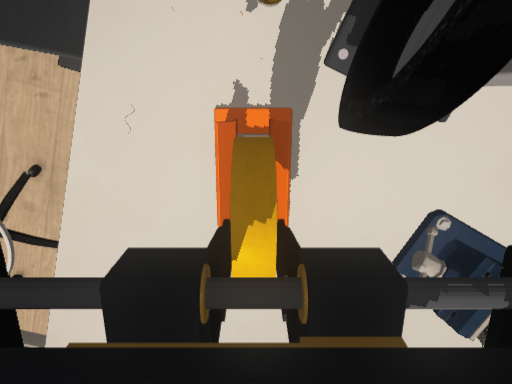

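The roll at (253,205) is centred over the cradle slot and aligned with it. The measured yaw is 15.1° and the top is 0.2045, as expected. Lowering now.

```bash
python3 - <<'E'
from h import *
arm.move_l([.498,-.158,.11-D],v=.12); print(arm.current_wrist_force())
for z in(.104,.101,.0985,.097,.0955):
    arm.move_l([.498,-.158,z-D],v=.04); f=arm.current_wrist_force(); print(z,np.round(f,2),arm.current_tcp_pos()[2]+D)
    if f[2]>4: break
arm.pause(.3); print(arm.current_grasp_force(),arm.current_gripper_width()*95)
arm.gripper_to(.5); arm.pause(.3)
arm.move_l([.498,-.158,.25-D],v=.15); arm.pause(.3)
im,w=cloud("wrist"); cv2.imwrite("pics/w6.png",im)
m=cv2.inRange(cv2.cvtColor(im,cv2.COLOR_BGR2HSV),(18,110,60),(32,255,255))>0; m[240:]=0
p=w[m];p=p[(p[:,2]>.06)&(np.hypot(p[:,0]-.498,p[:,1]+.158)<.08)]
q=p[p[:,2]>.085];print(len(p),np.percentile(p,[1,50,99],axis=0).round(4).tolist(),cv2.minAreaRect(q[:,:2].astype(np.float32)))
print(arm.current_time(),arm.current_wrist_force())
E
```

```text
[-0.17360496  0.49335188  0.17639941]
0.104 [-0.9   0.71 -1.38] 0.10408275108528792
0.101 [-0.11  0.42 -0.61] 0.10088635841826718
0.0985 [-0.83  0.27  0.09] 0.09835521226567914
0.097 [0.55 0.37 0.94] 0.0970870402616602
0.0955 [-0.9   2.6  13.58] 0.09651333303849843
30.032049170695245 22.828290968232842
2260 [[0.4774, -0.1992, 0.0718], [0.4962, -0.1474, 0.1054], [0.517, -0.1096, 0.1114]] ((0.4982892870903015, -0.15628047287464142), (0.023148421198129654, 0.08713722974061966), 15.564874649047852)
27.0083 [ 1.80639868  0.46979925 -0.35282672]
```

View pics/w6.png

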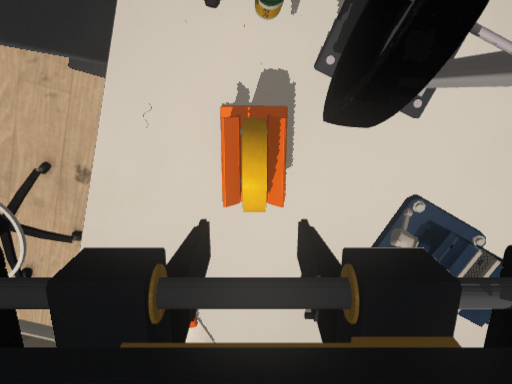

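The roll at (254,165) stands upright between the walls. Its middle is at (0.498,-0.156), its top at 0.111, and it is aligned with the cradle and clear of the gripper. The black ring still hangs at (385,60).

```bash
python3 -c "
from workcell import arm
print(arm.hand_in())"
```

```text
the job is handed in; nothing more can be done
None
```

The job is handed in, and the verdict was not shown. The last check showed the tape roll upright and released in the larger orange cradle and the black ring still on its hook, at about 27 of the 48 s. The first grasp missed because the fingertips end about 38 mm short of the reported TCP; I corrected for that on the second try.

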